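Lay out the cabin controls on a mounting panel

TASK

Lay out the loose controls upright on the plywood panel and square with it: the long white control box midway between the fixed thermostat and the fixed antenna socket plate, in line with them and lengthwise from one to the other; in front of (robot's side of) the thermostat the winged white antenna, long side towards it; in front of the socket plate the black rocker switch, its long side pointing front to back; each of these two centred on the device behind it, with a gap of about 30 mm. Then put the round white sensor on top of the control box, at its middle. Leave the mug, screwdriver and screw tray where they are.

Things in the scene. Friction and masses are not known exactly. Their poses are not given: they have to be found in the camera images.
- panel: Plywood mounting panel, fixed flat on the table, 220 (x) by 360 (y) by 16 mm thick. Origin: centre of its underside. x points away from the robot (turned up to 0.2 rad), y left. Thermostat and socket plate are fixed on its top, both centred at x = +0.055, one at y = +0.12, the other at y = -0.12; which is on which side varies.
- thermostat: Black thermostat with a dark display showing two blue bars, 86 by 86 by 23 mm high, fixed flat on the panel, square with it. Origin: centre of its underside (panel's top); axes parallel to the panel's, front is -x (robot's side).
- socket: Black antenna socket plate with a brass stub in the middle, 70 by 70 by 7 mm (stub to 19 mm), fixed flat on the panel, square with it. Origin: centre of its underside (panel's top); axes parallel to the panel's, front is -x.
- controlbox: Loose long white control box, 60 (x) by 110 (y) by 28 mm high, upright sides, two black tape strips along its flat top. Origin: centre of its underside; y is its long axis, z up. Grip it across its 60 mm width. About 200 g.
- antenna: Loose white antenna with sloping wings, 56 (x) by 100 (y) mm; raised middle 46 mm long and 36 mm high over the whole 56 mm width, the wings sloping down to 14 mm at the ends; x faces are upright and flat. Origin: centre of its underside; y is its long axis. Grip it across its 56 mm width at the middle. About 150 g.
- switch: Loose black rocker switch, 70 (x) by 46 (y) mm, body 18 mm high, with a grey rocker in its top (to 23 mm). Origin: centre of its underside; x is its long axis. Grip it across its 46 mm width. About 90 g.
- sensor: Loose round white sensor, a disc of 44 mm diameter and 18 mm high, upright wall to 14 mm. Origin: centre of its underside, z up. About 50 g.
- mug: Bystander: white mug, 80 mm across, 90 mm high, beyond the panel. Origin: centre of its underside. Leave it alone.
- screwdriver: Bystander: screwdriver lying on the table beyond the panel. Origin at its middle, on the table. Leave it alone.
- screwtray: Bystander: grey open screw tray, 80 by 110 by 30 mm, beyond the panel. Origin: centre of its underside. Leave it alone.
Not all that is in view belongs to the job. Leave any red look-alike of the switch alone. Leave any yellow look-alike of the controlbox alone.

How it is judged:
By the outcome, as a careful person would: the job done as asked, in the order asked, and still so for the second after the job is handed in, with the robot touching nothing.
It also fails if it takes over 104 s, if anything falls off the work surface, if the arm or the gripper's body presses on something with over 40 N, if the wrist force passes 120 N, or if a joint passes its speed limit or range.

ROBOT

A 6-joint arm with a two-finger parallel gripper is mounted at the origin on the work surface. World frame = base frame: x ahead of the robot, y to its left, z up, the work surface at z = 0. Lengths are in m, angles in rad, forces in N, time in s.
With the tool pointing down it reaches from about 0.3 to 0.875 m from the base axis. Payload 6.4 kg.
Tool frame: the origin (TCP) lies at the very end of the fingers, on their centre line; the grasp point (between the pads) lies 19 mm behind it; z points along the fingers, y is the line along which they close (so a half turn about z gives the same grasp; the last joint's range is limited). The gripper opens to 85 mm and grips with 20 to 120 N. Pads are 22 mm wide; open, the fingers measure 114 mm over their backs; the gripper's body (76 mm by 85 mm) begins 54 mm behind the grasp point. The pads swing forward as they close: fully open they stand 13 mm farther back than shut.
Start: joints at [1.025, 0.181, 1.607, -0, 1.354, -0.206], TCP at [0.192, 0.542, 0.231] pointing down, gripper open.
Joint ranges: [-2.99, 2.99], [-0.89, 2.07], [0.3, 2.58], [-1.14, 4.28], [0, 2.63], [-3.12, 3.12]. Speed limits (rad/s): [2.57, 2.57, 3.01, 3.14, 3.14, 3.14].

INTERFACE

Orientations are given as a unit quaternion [w, x, y, z].
In Python, from bench import ctrl gives the robot as it stands.
- The arm moves only by the tool jog_arm, never from a script. Its argument "series" is a list that holds one entry, the list of rows, each a list of 7 numbers: the shift along the tool's x, y, z in mm, then the turn, a rotation vector about the tool's x, y, z in rad, then the finger opening in mm, from 0 to 85.4. In form: [[[tx, ty, tz, rx, ry, rz, gripper], ...]]. A call has exactly 10 rows; each row shifts and turns the commanded pose from where the row before left it, along the tool's axes as they then stand; what a row does not reach is not made up. A row lasts 1/10 s, in which the tool goes at most 50 mm and 8.59 degrees, less where a joint would pass 70% of its speed; a pose out of reach is approached as far as the arm can. A call with a gripper value outside its range is refused whole. The fingers move at their own pace and stop on an object; the grip force is fixed at half the most. Time passes only in rows, so rows that do not move let the fingers close, or fill a call up. It gives the time, the measured TCP pose, the force, the opening and the grip force at its end, in the units of the state.
- ctrl.get_obs(): the state, without advancing time (a new reading comes with each control period).
- ctrl.camera(name): name is "side" or "top" or "wrist"; returns a dict with "frame" (480x640x3 uint8, blue, green, red), "z_map" (480x640 float32, m along the optical axis (not along the pixel's ray), 0 where there is no reading), "fx", "fy", "cx", "cy" (pixels), "k1" (the pictures are not rectified: a ray, as slopes to the right and down, at radius r is drawn at 1 + k1 r^2 times it, then the intrinsics apply), "xyz" and "rotation" of the camera in the world. Camera axes: x right, y down, z forward; pixel columns grow to the right and rows downward; lengths in m; the calibration is good to about 2 mm. A picture is of the moment at which its call begins.
- ctrl.hand_in(): hands the job in; it is judged then, once.
The state is a dict: "time_s": time; "q": joint angles; "dq": joint speeds; "joint_efforts": joint torques, N m; "eef_pos": TCP position; "eef_rot": TCP orientation; "wrist_force": force on the tool from outside, world axes, zero at the start; "torque": the same for the moment, N m; "opening": opening from 0.0 (shut) to 1.0 (fully open); "grasp_force": force on a finger pad.
Only numpy, scipy, OpenCV 4.12 (cv2) and the standard library are available. Lean on these libraries where they do the work, as an engineer would, in place of code of your own. Each camera call takes 0.05 s, during which the arm holds its last target. There are 200 camera calls.

## Working session

There is one attempt and no reset: what is moved stays moved. The work goes in short steps, Python scripts to look and compute and a tool call to move; the robot and the scene stay as the last step left them, time stands still between calls to the robot, and variables do not carry over. Pictures are saved under pics/ and viewed, at most 14 in all, crops included, and the job is handed in when it is done.

Besides the shell and the picture viewer there is one more tool, called after "Emit:" as name(argument=value, ...), one argument or row to a line, values as JSON. jog_arm: Moves the arm, as the interface text tells. Its arguments: {"type":"object","properties":{"series":{"type":"array"}},"required":["series"]}

```bash
mkdir -p pics; ls; python3 - <<'E'
from bench import ctrl
import cv2,numpy as np
o=ctrl.get_obs();print(o)
for n in ("side","top","wrist"):
    c=ctrl.camera(n);cv2.imwrite(f"pics/{n}0.png",c["frame"]);np.savez(f"pics/{n}0.npz",**c)
    print(n,{k:v for k,v in c.items() if k not in("frame","z_map")},(c["z_map"]>0).mean())
E
```

```text
pics
{'time_s': 0.0, 'q': array([ 1.02471452e+00,  1.81569478e-01,  1.60797616e+00,  1.29188313e-05,
        1.35383718e+00, -2.06334240e-01]), 'dq': array([ 0.00133316, -0.00041709, -0.00033453,  0.00120115, -0.00171592,
       -0.00149199]), 'joint_efforts': array([ 9.60946345e-04, -4.44885814e+01, -3.51332188e+01, -1.26440164e-04,
        9.02191387e-03,  3.51951564e-05]), 'eef_pos': array([0.19132476, 0.54165307, 0.23038358]), 'eef_rot': array([-3.34713910e-04,  1.69059256e-01,  9.85605482e-01, -8.30162830e-04]), 'wrist_force': array([0.03102798, 0.24884324, 0.2662854 ]), 'torque': array([-0.00669471,  0.01247835, -0.00393331]), 'grasp_force': 0.0, 'opening': 0.9977084084637431}
side {'fx': 480.193283686752, 'fy': 480.193283686752, 'cx': 315.1783434164749, 'cy': 235.66398260566368, 'k1': 0.018187188770304386, 'xyz': array([ 0.46021466, -0.65841007,  0.90458799]), 'rotation': array([-0.34807022,  0.93452151, -0.06599066,  0.03408673])} 0.99607421875
top {'fx': 468.78412711078386, 'fy': 468.78412711078386, 'cx': 328.0790947061612, 'cy': 232.88480759358086, 'k1': -0.11122340564932374, 'xyz': array([0.44046667, 0.067146  , 1.17753082]), 'rotation': array([-0.04126678,  0.70664531, -0.70468735,  0.04863333])} 0.996044921875
wrist {'fx': 354.9690367062277, 'fy': 354.9690367062277, 'cx': 318.2982497237173, 'cy': 235.6511801874974, 'k1': -0.01425762001047634, 'xyz': array([0.11907561, 0.56745017, 0.37227381]), 'rotation': array([0.1236743 , 0.80699582, 0.57080316, 0.08744241])} 0.9958040364583334
```

View pics/top0.png

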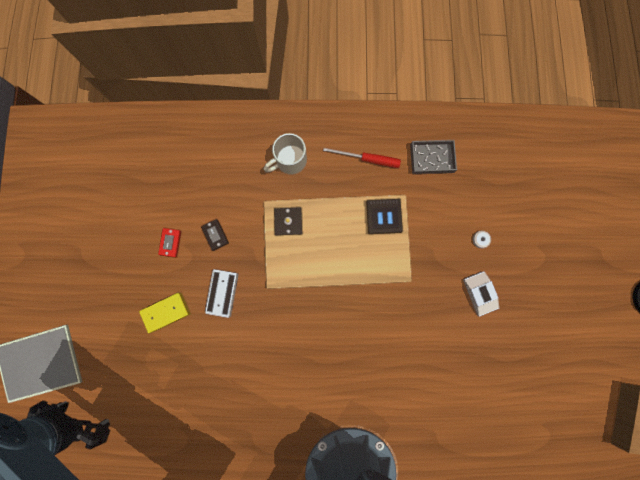

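View pics/side0.png

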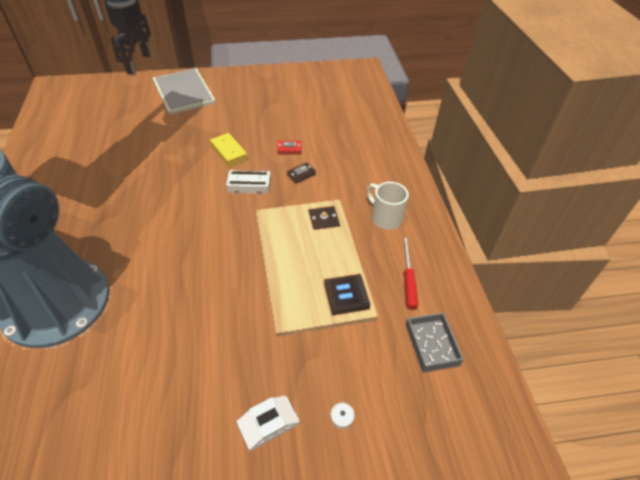

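Top view: the socket plate is at (288,221) and the thermostat at (384,216), so the socket is at +y. The white control box is at (221,293) and the black switch at (215,235), with their decoys, yellow (164,313) and red (170,242), beside them. The antenna is at (481,294) and the sensor at (482,239). The side view agrees: box (249,181), switch (301,172), antenna (267,421), sensor (343,414).

Next I'll measure from both depth views and make one crop to confirm the candidates.

```bash
cat > h.py <<'E'
import numpy as np,cv2
from scipy.spatial.transform import Rotation as R
def rot(q): return R.from_quat(np.r_[q[1:],q[0]])
def rays(c,uv):
    K=np.array([[c["fx"],0,c["cx"]],[0,c["fy"],c["cy"]],[0,0,1.]])
    p=cv2.undistortPoints(np.asarray(uv,float).reshape(-1,1,2),K,np.array([float(c["k1"]),0,0,0]))[:,0]
    return np.c_[p,np.ones(len(p))]
def cloud(c):
    v,u=np.mgrid[:480,:640]
    r=rays(c,np.c_[u.ravel(),v.ravel()])*c["z_map"].reshape(-1,1)
    return (rot(c["rotation"]).apply(r)+c["xyz"]).reshape(480,640,3)
def at_z(c,uv,z):
    d=rot(c["rotation"]).apply(rays(c,uv)); return c["xyz"]+d*((z-c["xyz"][2])/d[:,2])[:,None]
def tri(c1,uv1,c2,uv2):
    A=np.zeros((3,3));b=np.zeros(3)
    for c,uv in((c1,uv1),(c2,uv2)):
        d=rot(c["rotation"]).apply(rays(c,[uv]))[0];d/=np.linalg.norm(d);P=np.eye(3)-np.outer(d,d);A+=P;b+=P@c["xyz"]
    return np.linalg.solve(A,b)
def rect(P):
    (cx,cy),(w,h),a=cv2.minAreaRect((P[:,:2]*1000).astype(np.float32))
    if w<h: w,h,a=h,w,a+90
    return np.round([cx,cy,w,h,(a+90)%180-90],1)  # mm, long side, short, angle of long axis from +x deg
E
python3 - <<'E'
from h import *
T=dict(np.load("pics/top0.npz"));S=dict(np.load("pics/side0.npz"))
for n,c in(("top",T),("side",S)):
    X=cloud(c);z=X[...,2];W=(X[...,0]>.15)&(X[...,0]<.8)&(abs(X[...,1])<.5)
    print(n,"table",np.median(z[W&(z<.01)]),z[W&(z<.01)].std())
    m=(W&(z>.009)&(z<.12)).astype(np.uint8)
    k,l,st,ce=cv2.connectedComponentsWithStats(m)
    for i in range(1,k):
        if st[i,4]<60: continue
        P=X[l==i];zt=np.percentile(P[:,2],90);print(ce[i].round(),st[i,4],"zmax %.3f"%zt,"all",rect(P),"top",rect(P[P[:,2]>zt-.005]))
    I=W&(z>.02)&(z<.06)
    print("panel z",np.median(z[W&(z>.011)&(z<.02)]))
for n,a,b in(("box",(221,293),(249,181)),("switch",(215,235),(301,172)),("ant",(486,295),(268,417)),("sensor",(482,239),(343,413))):
    print(n,tri(T,a,S,b).round(4))
f=T["frame"];a=cv2.resize(f[190:350,130:260],None,fx=3.5,fy=3.5,interpolation=2);b=cv2.resize(f[190:350,450:520],None,fx=3.5,fy=3.5,interpolation=2)
cv2.imwrite("pics/crop.png",np.hstack([a,b]))
E
```

```text
top table 0.00020583978480170906 0.002317887742158908
[286. 163.] 523 zmax 0.089 all [770.8 162.9 105.3  59.8 -87.5] top [770.5 150.3  77.4  57.4 -89.6]
[376. 159.] 449 zmax 0.027 all [785.7 -42.7 173.2  27.2  78.2] top [777.7 -78.2  99.2  20.8  79.6]
[434. 166.] 261 zmax 0.032 all [ 773.6 -215.   111.6   54.9  -87.8] top [ 773.1 -215.3  111.4   53.6  -89.1]
[336. 241.] 12481 zmax 0.027 all [570.8  33.6 359.2 221.  -87.1] top [568.2  35.4 347.4 207.4 -88.5]
[214. 234.] 507 zmax 0.024 all [585.5 342.1  70.6  47.3  26.9] top [584.2 341.2  65.9  44.7  28.1]
[169. 242.] 509 zmax 0.024 all [565.3 456.4  71.1  46.8  -6.8] top [565.1 455.5  69.8  44.   -6. ]
[482. 239.] 224 zmax 0.021 all [ 575.  -334.    41.3   40.7    2.9] top [ 5.746e+02 -3.341e+02  4.110e+01  3.680e+01 -3.000e-01]
[221. 293.] 1139 zmax 0.031 all [438.6 318.5 111.   61.2  -9. ] top [438.6 318.  110.5  60.1  -8.8]
[482. 293.] 963 zmax 0.038 all [ 437.3 -329.2  100.2   58.9   20.6] top [ 437.6 -329.8   59.6   50.6  -72.3]
[166. 312.] 1030 zmax 0.031 all [389.  459.4 114.5  61.2 -63.1] top [389.6 458.3 112.   60.8 -63.3]
pa
[... 552 characters left out ...]
 149.9  82.7  56.4  89.9]
[313. 267.] 11670 zmax 0.038 all [570.2  33.1 366.  220.4 -87.3] top [625.8  15.8 290.6  86.5 -87.2]
[410. 286.] 497 zmax 0.028 all [785.6 -48.7 167.3  25.6  78.3] top [778.6 -80.8 101.5  22.2  79.3]
[423. 343.] 562 zmax 0.033 all [ 772.6 -216.6  113.1   54.2  -89.7] top [ 772.8 -216.   111.8   53.6  -89.4]
[267. 421.] 1921 zmax 0.038 all [ 437.4 -330.7  101.8   58.    21.1] top [ 436.2 -331.2   57.2   52.6  -69.1]
[342. 415.] 454 zmax 0.020 all [ 575.  -337.6   43.    42.6  -15.6] top [ 575.5 -338.    41.9   40.6   30.6]
panel z 0.0174337435108175
box [0.4394 0.3196 0.0154]
switch [0.5839 0.339  0.0143]
ant [ 0.4364 -0.3322  0.039 ]
sensor [ 0.5757 -0.3353  0.015 ]
```

View pics/crop.png

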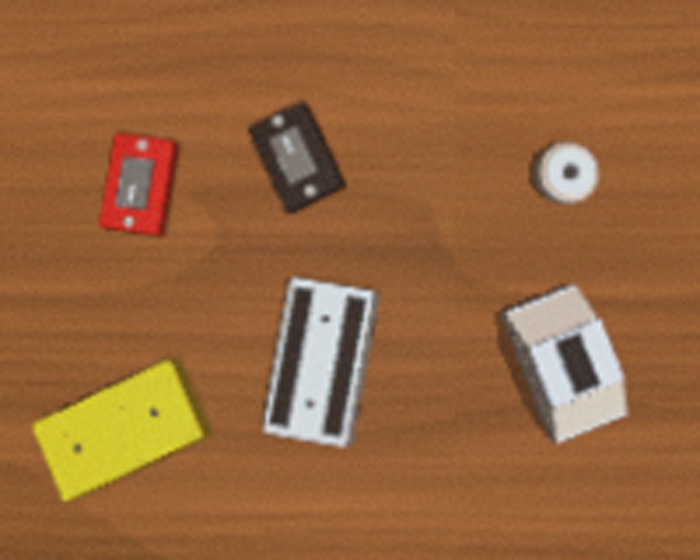

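In the crop, the white box with two tape strips at (320,360) is the control box, not the yellow one at (120,430). The black switch at (297,157) fits the description, not the red one at (138,185). The antenna at (565,362) and the sensor at (570,172) have no look-alikes. The measured heights and sizes agree with the text. Now I'll look closer with the wrist camera.

Emit:
jog_arm(
  series=[
    [[-43,-22,-5,0,0,0,85],[-43,-22,-5,0,0,0,85],[-43,-22,-5,0,0,0,85],[-43,-22,-5,0,0,0,85],[-43,-22,-5,0,0,0,85],[-43,-22,-5,0,0,0,85],[-43,-22,-5,0,0,0,85],[-43,-22,-5,0,0,0,85],[-43,-22,-5,0,0,0,85],[0,0,0,0,0,0,85]],
  ],
)

```text
time_s: 1.15
eef_pos: [0.4942, 0.2221, 0.2767]
eef_rot: [0.001, 0.172, 0.985, -0.001]
wrist_force: [-0.5, 0.2, -0.7]
opening: 0.996
grasp_force: 0.0
```

```bash
cat >> h.py <<'E'
def snap(n):
    from bench import ctrl
    c=ctrl.camera("wrist");cv2.imwrite(f"pics/{n}.png",c["frame"]);np.savez(f"pics/{n}.npz",**c);return c
def blobs(c,lo=.009,hi=.12,mn=150):
    X=cloud(c);z=X[...,2];W=(X[...,0]>.2)&(X[...,0]<.8)&(abs(X[...,1])<.5)
    print("table z",np.median(z[W&(z<.008)]).round(4))
    k,l,st,ce=cv2.connectedComponentsWithStats((W&(z>lo)&(z<hi)).astype(np.uint8))
    for i in range(1,k):
        if st[i,4]<mn: continue
        P=X[l==i];zt=np.percentile(P[:,2],90);print(ce[i].round(),st[i,4],"z90 %.4f"%zt,"all",rect(P),"top",rect(P[P[:,2]>zt-.005]))
def go(x,y,z,yaw):  # yaw (deg) of closing axis, mod 180
    from bench import ctrl
    o=ctrl.get_obs();r=rot(o["eef_rot"]);p=o["eef_pos"]
    cur=np.degrees(np.arctan2(*r.apply([0,1,0])[[1,0]]))
    d=(yaw-cur+90)%180-90
    g=R.from_euler("z",np.radians(cur+d))*R.from_matrix(np.array([[0,1,0],[1,0,0],[0,0,-1.]]))
    print("t",round(o["time_s"],2),"pos",p.round(4),"yaw",cur.round(2),"q6",o["q"][5].round(2),"open",round(o["opening"],3),"F",o["wrist_force"].round(1),"gf",o["grasp_force"])
    print("shift in tool mm",(r.inv().apply(np.array([x,y,z])-p)*1000).round(1),"rotvec",(r.inv()*g).as_rotvec().round(3),
      "shift after turn",(g.inv().apply(np.array([x,y,z])-p)*1000).round(1))
E
python3 - <<'E'
from h import *
c=snap("w1");blobs(c);go(.4392,.3175,.15,81)
E
```

```text
table z -0.0009
[497.  32.] 5207 z90 0.0288 all [393.6 451.3  89.   60.9 -64.4] top [393.6 451.3  88.8  60.9 -64. ]
[386. 113.] 6381 z90 0.0285 all [438.7 319.8 109.9  60.8  -9.3] top [438.7 319.9 109.9  60.7  -9.3]
[531. 181.] 2568 z90 0.0226 all [564.3 457.   69.8  46.5  -7.4] top [563.9 456.8  67.4  44.2  -7.2]
[210. 277.] 38485 z90 0.0211 all [569.8  33.9 361.9 221.2 -87.2] top [569.   35.5 358.  218.1 -87.2]
[438. 229.] 2211 z90 0.0225 all [584.2 342.5  70.1  46.   26.4] top [583.3 342.8  68.2  43.8  28. ]
[346. 395.] 2138 z90 0.0665 all [753.8 167.3  89.6  54.2  73. ] top [751.6 171.9  84.2  18.  -88.6]
[122. 452.] 530 z90 0.0290 all [ 773.  -185.9   57.4   55.2  -87.7] top [ 760.5 -172.7   73.    40.9   48.6]
t 1.2 pos [0.4922 0.2242 0.2762] yaw 70.25 q6 -1.02 open 0.994 F [-1.3 -1.  -0.8] gf 0.0
shift in tool mm [ 81.4  70.  126.1] rotvec [-0.     0.    -0.188] shift after turn [ 67.   83.9 126.2]
```

View pics/w1.png

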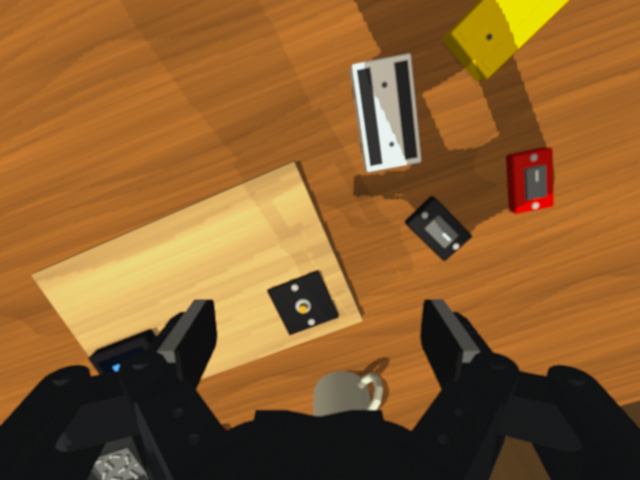

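The wrist view shows the control box at (386,113), the switch at (438,229), the socket at (303,303) and the panel corner at (297,163). The decoys are red (531,181) and yellow (500,35). All three views agree within about 3 mm. The box is at (0.4388, 0.319) at -9.2°, and the panel at (0.570, 0.0337) at +2.8°.

Emit:
jog_arm(
  series=[
    [[0,0,0,0,0,-0.094,85],[0,0,0,0,0,-0.094,85],[11.5,14,29,0,0,0,85],[11.5,14,29,0,0,0,85],[11.5,14,29,0,0,0,85],[11.5,14,29,0,0,0,85],[11.5,14,29,0,0,0,85],[11.5,14,29,0,0,0,85],[0,0,0,0,0,0,85],[0,0,0,0,0,0,85]],
  ],
)

```text
time_s: 2.2
eef_pos: [0.4338, 0.3205, 0.102]
eef_rot: [-0.001, 0.075, 0.997, -0.0]
wrist_force: [0.4, -0.5, 0.2]
opening: 0.991
grasp_force: 0.0
```

```bash
python3 - <<'E'
from h import *
go(.4388,.319,.006,80.8)
E
```

```text
t 2.2 pos [0.4338 0.3205 0.102 ] yaw 81.43 q6 -1.01 open 0.991 F [ 0.4 -0.5  0.2] gf 0.0
shift in tool mm [-5.3 -0.6 96. ] rotvec [-0.001 -0.001  0.011] shift after turn [-5.1 -0.7 96. ]
```

Emit:
jog_arm(
  series=[
    [[-5,0,10,0,0,0.01,85],[0,0,25,0,0,0,85],[0,0,25,0,0,0,85],[0,0,22,0,0,0,85],[0,0,14,0,0,0,85],[0,0,0,0,0,0,85],[0,0,0,0,0,0,40],[0,0,0,0,0,0,40],[0,0,0,0,0,0,40],[0,0,0,0,0,0,40]],
  ],
)

```text
time_s: 3.2
eef_pos: [0.4415, 0.3197, 0.0081]
eef_rot: [0.002, 0.081, 0.997, 0.001]
wrist_force: [1.2, -1.4, 7.3]
opening: 0.686
grasp_force: 66.2
```

```bash
cat >> h.py <<'E'
TH=np.radians(2.8)
def pan(x,y): return np.array([.570+x*np.cos(TH)-y*np.sin(TH),.0337+x*np.sin(TH)+y*np.cos(TH)])
E
python3 - <<'E'
from h import *
for t in((.055,.001),(-.046,-.12),(-.045,.12)): print(pan(*t))
go(*pan(.055,.001),.022,2.8)
E
```

```text
[0.62488549 0.03738554]
[ 0.52991689 -0.08840383]
[0.51919175 0.1513585 ]
t 3.2 pos [0.4415 0.3197 0.0081] yaw 80.73 q6 -1.0 open 0.686 F [ 1.2 -1.4  7.3] gf 66.17114424705505
shift in tool mm [-226.5 -249.1  -13.6] rotvec [3.00e-03 1.00e-03 1.36e+00] shift after turn [-291.   169.4  -13.9]
```

Emit:
jog_arm(
  series=[
    [[0,0,-20,0,0,0,40],[0,0,-30,0,0,0.1,40],[0,0,-20,0,0,0.14,40],[0,0,-10,0,0,0.14,40],[0,0,0,0,0,0.14,40],[0,0,0,0,0,0.14,40],[0,0,0,0,0,0.14,40],[0,0,0,0,0,0.14,40],[0,0,0,0,0,0.14,40],[0,0,0,0,0,0.14,40]],
  ],
)

```text
time_s: 4.2
eef_pos: [0.4398, 0.3193, 0.0866]
eef_rot: [0.0, 0.639, 0.769, 0.0]
wrist_force: [-1.4, 0.3, -1.6]
opening: 0.687
grasp_force: 65.4
```

```bash
python3 - <<'E'
from h import *
go(*pan(.055,-.0015),.07,2.8)
E
```

```text
t 4.2 pos [0.4398 0.3193 0.0866] yaw 10.51 q6 0.23 open 0.687 F [-1.4  0.3 -1.6] gf 65.43759942054749
shift in tool mm [-313.4  130.2   16.6] rotvec [ 0.    -0.     0.135] shift after turn [-293.1  171.1   16.6]
```

Emit:
jog_arm(
  series=[
    [[0,0,0,0,0,0.135,40],[-36.5,21.5,0,0,0,0,40],[-36.5,21.5,0,0,0,0,40],[-36.5,21.5,0,0,0,0,40],[-36.5,21.5,0,0,0,0,40],[-36.5,21.5,0,0,0,0,40],[-36.5,21.5,0,0,0,0,40],[-36.5,21.5,0,0,0,0,40],[-36.5,21.5,0,0,0,0,40],[0,0,0,0,0,0,40]],
  ],
)

```text
time_s: 5.2
eef_pos: [0.6306, 0.0318, 0.0872]
eef_rot: [0.002, 0.689, 0.724, 0.001]
wrist_force: [0.5, -0.2, -1.4]
opening: 0.689
grasp_force: 65.5
```

```bash
python3 - <<'E'
from h import *
c=snap("w2");blobs(c)
go(*pan(.055,-.0015),.07,2.8)
E
```

```text
table z -0.0009
[225. 182.] 137867 z90 0.1066 all [569.1  30.7 276.9 221.1 -87.4] top [630.3  38.  104.1  87.  -88.1]
[588.  66.] 13574 z90 0.0766 all [758.1 140.3  74.2  27.2 -65.2] top [749.6 137.4  48.5   9.6 -67.2]
[547. 318.] 1787 z90 0.0230 all [ 7.966e+02 -4.000e-01  9.290e+01  2.200e+01  7.320e+01] top [785.2 -37.1  19.6  17.2 -13.4]
[168. 440.] 1383 z90 0.0155 all [ 516.4 -127.7   42.9   41.4  -87.2] top [ 516.4 -127.7   42.9   41.4  -87.2]
[481. 442.] 445 z90 0.0239 all [ 763.8 -120.    25.    13.3  -49.2] top [ 765.1 -120.1   22.9   11.4  -53. ]
[489. 476.] 356 z90 0.0152 all [ 780.4 -159.8   39.3    3.9    2.3] top [ 780.9 -159.8   38.2    3.9    2.3]
t 5.25 pos [0.6288 0.0343 0.0866] yaw 2.88 q6 -0.18 open 0.687 F [-0.6  0.9 -2. ] gf 65.53162336349487
shift in tool mm [ 0.8 -3.8 16.6] rotvec [0.001 0.    0.001] shift after turn [ 0.8 -3.7 16.6]
```

View pics/w2.png

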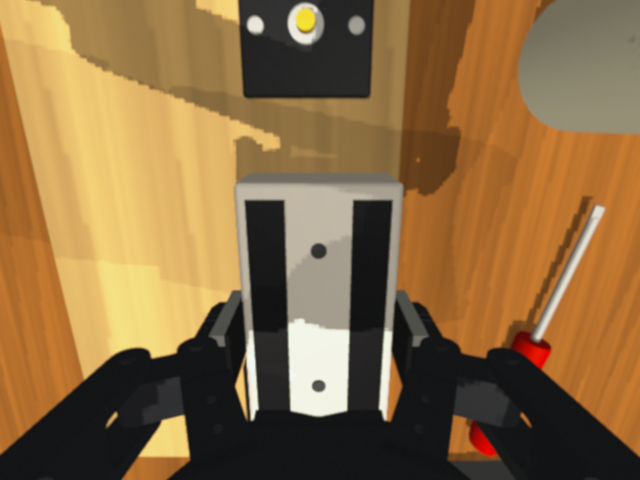

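The wrist view shows the box held squarely, with its far top edge at (237..403,185). The socket plate's near edge is at (245..370,97) and its stub at (305,18). I'll check the box and socket positions in the same view.

```bash
python3 - <<'E'
from h import *
c=dict(np.load("pics/w2.npz"))
print("socket edge",at_z(c,[(245,98),(370,98)],.023).round(4)," screws",at_z(c,[(255,25),(356,25)],.023).round(4))
print("stub",at_z(c,[(305,19)],.035).round(4))
print("box far edge",at_z(c,[(237,185),(403,185)],.1065).round(4), "holes",at_z(c,[(319,251),(319,386)],.1065).round(4))
X=cloud(c); z=X[...,2]
m=(abs(z-.1065)<.003);m[410:]=0;P=X[m];ok=(P[:,0]>.59)&(P[:,0]<.67);print("box top pts",rect(P[ok]),P[ok].min(0),P[ok].max(0))
print("exp socket inner edge",pan(.055,.085),"stub",pan(.055,.12))
c=dict(np.load("pics/w1.npz"));print("w1 stub",at_z(c,[(303,306)],.035).round(4))
T=dict(np.load("pics/top0.npz"));S=dict(np.load("pics/side0.npz"))
for n,c in(("T",T),("S",S)):
    X=cloud(c);z=X[...,2];u=X-np.r_[pan(.055,-.12),0]
    m=(abs(u[...,0])<.06)&(abs(u[...,1])<.06)&(z>.032)&(z<.05);print(n,"thermo",rect(X[m]))
print("exp",pan(.055,-.12))
E
```

```text
socket edge [[0.5866 0.1202 0.023 ]
 [0.6544 0.1236 0.023 ]]  screws [[0.5921 0.1558 0.023 ]
 [0.644  0.1584 0.023 ]]
stub [[0.6182 0.1568 0.035 ]]
box far edge [[0.5996 0.0872 0.1065]
 [0.6569 0.09   0.1065]] holes [[0.6291 0.0643 0.1065]
 [0.6321 0.0044 0.1065]]
box top pts [629.9  40.   99.6  80.  -87.4] [ 0.59001097 -0.01103203  0.10350387] [0.6698877  0.09086404 0.10949303]
exp socket inner edge [0.62078211 0.12128526] stub [0.61907237 0.15624347]
w1 stub [[0.6138 0.1598 0.035 ]]
T thermo [631.6 -83.6  87.   84.2   2.9]
S thermo [630.6 -85.   89.2  86.7 -87.5]
exp [ 0.63079631 -0.08347   ]
```

Emit:
jog_arm(
  series=[
    [[1,-4,0,0,0,0,40],[0,0,15,0,0,0,40],[0,0,17,0,0,0,40],[0,0,15,0,0,0,40],[0,0,8,0,0,0,40],[0,0,5,0,0,0,40],[0,0,1.5,0,0,0,40],[0,0,0,0,0,0,40],[0,0,0,0,0,0,40],[0,0,0,0,0,0,40]],
  ],
)

```text
time_s: 6.25
eef_pos: [0.6239, 0.0376, 0.0253]
eef_rot: [0.0, 0.688, 0.726, 0.0]
wrist_force: [-0.8, -0.6, -2.1]
opening: 0.687
grasp_force: 65.5
```

```bash
python3 - <<'E'
from h import *
go(*pan(.055,-.0012),.024,2.8)
E
```

```text
t 6.25 pos [0.6239 0.0376 0.0253] yaw 3.09 q6 -0.18 open 0.687 F [-0.8 -0.6 -2.1] gf 65.50360679626465
shift in tool mm [-2.4  1.   1.3] rotvec [0.001 0.    0.005] shift after turn [-2.4  1.   1.3]
```

Emit:
jog_arm(
  series=[
    [[-2.4,1,0,0,0,0.005,40],[0,0,1,0,0,0,40],[0,0,0.5,0,0,0,40],[0,0,0,0,0,0,40],[0,0,0,0,0,0,66],[0,0,0,0,0,0,75],[0,0,0,0,0,0,80],[0,0,0,0,0,0,80],[0,0,-15,0,0,0,80],[0,0,-30,0,0,0,80]],
  ],
)

```text
time_s: 7.25
eef_pos: [0.6224, 0.0356, 0.0668]
eef_rot: [-0.002, 0.69, 0.724, -0.002]
wrist_force: [0.2, 0.1, -0.8]
opening: 0.936
grasp_force: 0.0
```

```bash
python3 - <<'E'
from h import *
go(.4369,-.3300,.12,20.6-90)
E
```

```text
t 7.25 pos [0.6224 0.0356 0.0668] yaw 2.8 q6 -0.18 open 0.936 F [ 0.2  0.1 -0.8] gf 0.0
shift in tool mm [-356.  -203.4  -52.4] rotvec [-0.005  0.002  1.26 ] shift after turn [-302.3  277.   -53.2]
```

Emit:
jog_arm(
  series=[
    [[-10,-6,-30,0,0,0,85],[-40,-23,-20,0,0,0.02,85],[-40,-23,-15,0,0,0,85],[-40,-23,-10,0,0,0,85],[-40,-23,0,0,0,0,85],[-40,-23,0,0,0,0,85],[-40,-23,0,0,0,0,85],[-40,-23,0,0,0,0,85],[-40,-23,0,0,0,0,85],[-20,-11,0,0,0,0,85]],
  ],
)

```text
time_s: 8.25
eef_pos: [0.4334, -0.324, 0.1447]
eef_rot: [0.001, 0.698, 0.716, -0.0]
wrist_force: [-0.1, 1.4, -0.7]
opening: 0.996
grasp_force: 0.0
```

Emit:
jog_arm(
  series=[
    [[0,0,0,0,0,0.14,85],[0,0,0,0,0,0.14,85],[0,0,0,0,0,0.14,85],[0,0,0,0,0,0.14,85],[0,0,0,0,0,0.14,85],[0,0,0,0,0,0.14,85],[0,0,0,0,0,0.14,85],[0,0,0,0,0,0.14,85],[0,0,0,0,0,0.12,85],[0,0,0,0,0,0,85]],
  ],
)

```text
time_s: 9.25
eef_pos: [0.4352, -0.3208, 0.1443]
eef_rot: [0.001, 0.984, 0.178, 0.0]
wrist_force: [-0.2, 1.1, -0.7]
opening: 0.995
grasp_force: 0.0
```

```bash
python3 - <<'E'
from h import *
c=snap("w3");blobs(c);go(.4369,-.3300,.006,20.8-90)
from bench import ctrl
t=ctrl.camera("top");np.savez("pics/top1.npz",**t);X=cloud(t);z=X[...,2]
m=(z>.04)&(z<.052)&(abs(X[...,0]-.62)<.08)&(abs(X[...,1]-.037)<.08);print("box top",rect(X[m]),m.sum(),"want",pan(.055,.001))
E
```

```text
table z -0.0009
[68. 43.] 11193 z90 0.0163 all [ 501.3 -107.7   86.1   70.7  -86.8] top [ 501.2 -107.7   86.1   70.4  -86.8]
[408.  50.] 3376 z90 0.0180 all [ 574.7 -335.3   43.    42.9  -70.4] top [ 574.6 -335.    42.4   42.3   20.7]
[330. 221.] 8886 z90 0.0358 all [ 437.6 -328.9  100.3   56.1   20.9] top [ 437.8 -328.9   56.1   50.1  -69.6]
t 9.3 pos [ 0.4351 -0.3208  0.1441] yaw -69.23 q6 0.35 open 0.995 F [-0.3 -0.1  0.1] gf 0.0
shift in tool mm [ -1.6   9.1 138.1] rotvec [ 0.001 -0.    -0.001] shift after turn [ -1.6   9.2 138.1]
box top [626.4  23.9 134.3  60.8 -87.4] 1045 want [0.62488549 0.03738554]
```

View pics/w3.png

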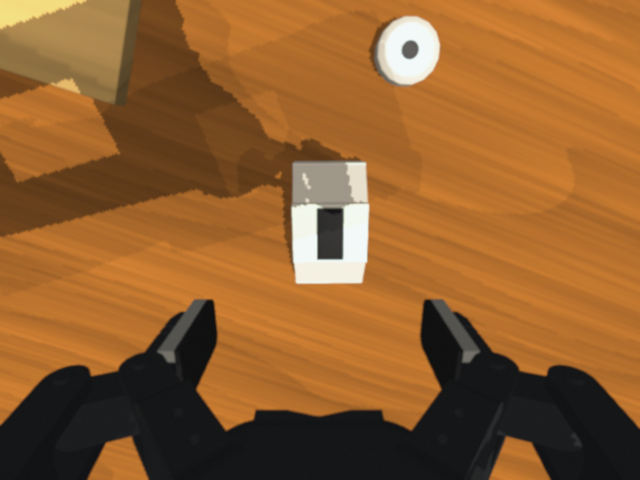

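The wrist view shows the antenna at (330,221) between the fingers and the sensor at (410,50). The antenna is at (0.4375,-0.329) at 20.9°, with its top at 36 mm.

Emit:
jog_arm(
  series=[
    [[-0.7,8.4,10,0,0,0,85],[0,0,30,0,0,0,85],[0,0,35,0,0,0,85],[0,0,30,0,0,0,85],[0,0,22,0,0,0,85],[0,0,8,0,0,0,85],[0,0,0,0,0,0,85],[0,0,0,0,0,0,36],[0,0,0,0,0,0,36],[0,0,0,0,0,0,36]],
  ],
)

```text
time_s: 10.35
eef_pos: [0.4383, -0.33, 0.0099]
eef_rot: [0.001, 0.984, 0.179, 0.001]
wrist_force: [0.8, -1.2, 6.8]
opening: 0.641
grasp_force: 65.9
```

```bash
python3 - <<'E'
from h import *
go(*pan(-.046,-.12),.08,2.8)
t=dict(np.load("pics/top1.npz"));X=cloud(t);z=X[...,2]
m=(z>.04)&(z<.052)&(abs(X[...,0]-.625)<.05)&(abs(X[...,1]-.038)<.065)
m=cv2.morphologyEx(m.astype(np.uint8),cv2.MORPH_OPEN,np.ones((3,3)))>0
print("box top",rect(X[m]),m.sum(),"want",pan(.055,.001))
E
```

```text
t 10.35 pos [ 0.4383 -0.33    0.0099] yaw -69.37 q6 0.35 open 0.641 F [ 0.8 -1.2  6.8] gf 65.91003195382655
shift in tool mm [ 170.9 -193.6  -70.5] rotvec [ 4.00e-03  1.00e-03 -1.26e+00] shift after turn [236.8 103.3 -70.1]
box top [625.9  35.8 109.4  59.8 -87.3] 1000 want [0.62488549 0.03738554]
```

Emit:
jog_arm(
  series=[
    [[0,0,-20,0,0,0,36],[0,0,-30,0,0,-0.14,36],[0,0,-20,0,0,-0.14,36],[0,0,0,0,0,-0.14,36],[0,0,0,0,0,-0.14,36],[0,0,0,0,0,-0.14,36],[0,0,0,0,0,-0.14,36],[0,0,0,0,0,-0.14,36],[0,0,0,0,0,-0.14,36],[0,0,0,0,0,-0.14,36]],
  ],
)

```text
time_s: 11.35
eef_pos: [0.4373, -0.3288, 0.0788]
eef_rot: [0.0, 0.687, 0.726, -0.0]
wrist_force: [0.3, -1.2, -1.0]
opening: 0.644
grasp_force: 64.6
```

Emit:
jog_arm(
  series=[
    [[34,14.5,0,0,0,0,36],[34,14.5,0,0,0,0,36],[34,14.5,0,0,0,0,36],[34,14.5,0,0,0,0,36],[34,14.5,0,0,0,0,36],[34,15,0,0,0,0,36],[33,15,0,0,0,0,36],[0,0,0,0,0,0,36],[0,0,0,0,0,0,36],[0,0,0,0,0,0,36]],
  ],
)

```text
time_s: 12.35
eef_pos: [0.5279, -0.0877, 0.0785]
eef_rot: [0.0, 0.69, 0.724, -0.0]
wrist_force: [-0.1, 0.3, -2.0]
opening: 0.639
grasp_force: 64.6
```

```bash
python3 - <<'E'
from h import *
c=snap("w4");go(*pan(-.046,-.12),.0265,2.8)
E
```

```text
t 12.4 pos [ 0.5278 -0.088   0.0784] yaw 2.75 q6 -0.43 open 0.645 F [ 0.4  0.8 -2.3] gf 64.64572610333562
shift in tool mm [-0.5  2.  51.9] rotvec [ 0.     0.    -0.001] shift after turn [-0.5  2.1 51.9]
```

View pics/w4.png

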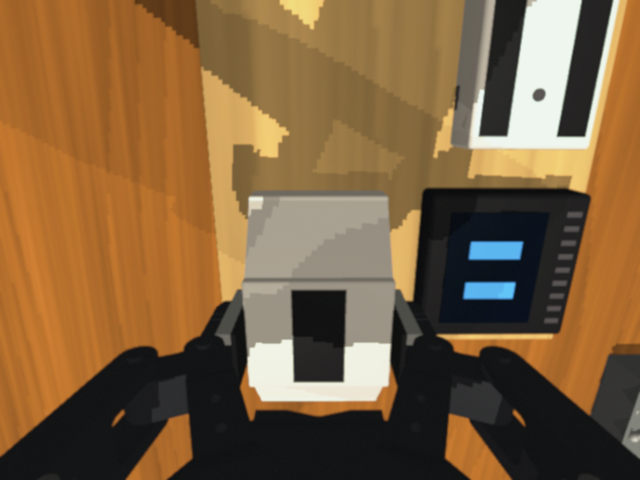

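The antenna is held squarely. The thermostat's top face spans (424,190) to (588,195), with its lower corners at (415,332) and (560,332). The box's near end is at (470..585,148).

```bash
python3 - <<'E'
from h import *
c=dict(np.load("pics/w4.npz"))
Ri=R.from_euler("z",-TH)
def P(uv,z): q=at_z(c,uv,z)-[.570,.0337,0]; return (Ri.apply(q)*1000).round(1)
print("thermo top corners",P([(424,190),(588,197),(560,332),(415,332)],.039))
print("box near end",P([(470,147),(586,147)],.044))
h=.0784-.0099
print("ant ridge edge",P([(244,279),(393,279)],h+.036),"far end",P([(249,196),(388,196)],h+.014))
X=cloud(c);z=X[...,2]
Q=Ri.apply((X-[.570,.0337,0]).reshape(-1,3))
m=(abs(Q[:,2]-.039)<.003)&(abs(Q[:,0]-.055)<.06)&(Q[:,1]<-.06);q=Q[m]*1000;print("thermo range",np.percentile(q,[.5,99.5],axis=0).round(1))
m=(abs(Q[:,2]-.044)<.003)&(abs(Q[:,0]-.055)<.06)&(Q[:,1]>-.07);q=Q[m]*1000;print("box range",np.percentile(q,[.5,99.5],axis=0).round(1))
E
```

```text
thermo top corners [[   6.4  -74.6   39. ]
 [  92.8  -78.1   39. ]
 [  94.6 -158.8   39. ]
 [   8.7 -158.4   39. ]]
box near end [[ 25.4 -52.7  44. ]
 [ 82.3 -52.4  44. ]]
ant ridge edge [[-74.5 -94.8 104.5]
 [-21.5 -94.9 104.5]] far end [[-75.3 -69.3  82.5]
 [-20.7 -69.3  82.5]]
thermo range [[  12.8 -160.8   36.1]
 [  95.7  -77.5   39.8]]
box range [[ 24.9 -53.2  41.3]
 [ 84.   10.   45.4]]
```

Emit:
jog_arm(
  series=[
    [[-0.8,2,8,0,0,0,36],[0,0,15,0,0,0,36],[0,0,15,0,0,0,36],[0,0,9,0,0,0,36],[0,0,4,0,0,0,36],[0,0,1,0,0,0,36],[0,0,0.5,0,0,0,36],[0,0,0,0,0,0,36],[0,0,0,0,0,0,36],[0,0,0,0,0,0,36]],
  ],
)

```text
time_s: 13.4
eef_pos: [0.5288, -0.0874, 0.026]
eef_rot: [-0.001, 0.689, 0.724, -0.001]
wrist_force: [-8.6, 0.7, 11.8]
opening: 0.642
grasp_force: 66.1
```

```bash
python3 - <<'E'
from h import *
go(*pan(-.046,-.1205),.0257,2.8)
E
```

```text
t 13.4 pos [ 0.5288 -0.0874  0.026 ] yaw 2.83 q6 -0.43 open 0.642 F [-8.6  0.7 11.8] gf 66.0741123900516
shift in tool mm [-1.5  1.1  0.3] rotvec [-0.003 -0.001  0.001] shift after turn [-1.5  1.1  0.3]
```

Emit:
jog_arm(
  series=[
    [[0,0,-0.7,0,0,0,36],[-1.2,1,0,0,0,0,36],[0,0,0,0,0,0,36],[0,0,0.3,0,0,0,36],[0,0,0,0,0,0,60],[0,0,0,0,0,0,66],[0,0,0,0,0,0,68],[0,0,0,0,0,0,68],[0,0,-15,0,0,0,68],[0,0,-35,0,0,0,68]],
  ],
)

```text
time_s: 14.4
eef_pos: [0.5287, -0.088, 0.0746]
eef_rot: [-0.003, 0.69, 0.724, -0.001]
wrist_force: [0.5, 0.1, -0.7]
opening: 0.798
grasp_force: 0.0
```

```bash
python3 - <<'E'
from h import *
go(.584,.342,.12,27.2-90)
E
```

```text
t 14.4 pos [ 0.5287 -0.088   0.0746] yaw 2.8 q6 -0.44 open 0.798 F [ 0.5  0.1 -0.7] gf 0.0
shift in tool mm [426.9  76.  -44.7] rotvec [-7.000e-03  1.000e-03  1.145e+00] shift after turn [ 245.7 -357.2  -45.4]
```

Emit:
jog_arm(
  series=[
    [[10,2,-30,0,0,0.02,68],[43,7.5,-15,0,0,0.05,85],[43,5,-10,0,0,0.05,85],[43,3,0,0,0,0.05,85],[43,0,0,0,0,0.05,85],[43,-2,0,0,0,0.05,85],[43,-4,0,0,0,0.05,85],[43,-6,0,0,0,0.05,85],[43,-8,0,0,0,0.05,85],[30,-8,0,0,0,0.05,85]],
  ],
)

```text
time_s: 15.4
eef_pos: [0.5821, 0.2984, 0.1326]
eef_rot: [0.0, 0.839, 0.544, 0.001]
wrist_force: [0.7, -0.3, 0.6]
opening: 0.997
grasp_force: 0.0
```

```bash
python3 - <<'E'
from h import *
go(.584,.342,.12,27.2-90)
E
```

```text
t 15.4 pos [0.5821 0.2984 0.1326] yaw -24.16 q6 0.71 open 0.997 F [ 0.7 -0.3  0.6] gf 0.0
shift in tool mm [ 40.6 -16.1  12.6] rotvec [ 0.    -0.002  0.674] shift after turn [ 21.6 -37.9  12.6]
```

Emit:
jog_arm(
  series=[
    [[0,0,0,0,0,0.14,85],[0,0,0,0,0,0.14,85],[0,0,0,0,0,0.14,85],[0,0,0,0,0,0.14,85],[0,0,0,0,0,0.11,85],[10,-19,0,0,0,0,85],[10,-19,0,0,0,0,85],[0,0,0,0,0,0,85],[0,0,0,0,0,0,85],[0,0,0,0,0,0,85]],
  ],
)

```text
time_s: 16.4
eef_pos: [0.5822, 0.3377, 0.1315]
eef_rot: [0.0, 0.971, 0.237, 0.0]
wrist_force: [0.5, -0.2, -0.3]
opening: 0.997
grasp_force: 0.0
```

```bash
python3 - <<'E'
from h import *
c=snap("w5");blobs(c);go(.584,.342,.005,27.2-90)
E
```

```text
table z -0.0009
[627. 112.] 1110 z90 0.0562 all [747.3 191.9  49.6  45.5  42.6] top [743.4 214.   10.1   6.4  30.4]
[164. 176.] 6165 z90 0.0223 all [565.  457.1  69.7  46.5  -7.8] top [564.8 456.8  68.1  43.6  -7.3]
[315. 222.] 5455 z90 0.0222 all [585.1 342.3  69.8  46.1  27.1] top [585.3 342.1  67.5  43.7  27.1]
[556. 301.] 24783 z90 0.0270 all [613.4 101.3 238.2 125.8  89.8] top [620.  124.5 135.5  69.  -87.2]
[ 84. 348.] 5163 z90 0.0280 all [399.4 469.7 122.1  49.7 -46.3] top [399.  469.5 121.9  48.8 -46.3]
[411. 392.] 2565 z90 0.0156 all [492.2 192.5  80.3  37.3   2.6] top [492.2 192.4  80.5  37.2   3.1]
[521. 456.] 1092 z90 0.0153 all [474.   54.1  70.4  31.8 -87.8] top [474.   54.1  70.4  31.8 -87.8]
t 16.45 pos [0.5822 0.3376 0.1314] yaw -62.54 q6 1.44 open 0.99 F [-0.4 -0.7 -0.3] gf 0.0
shift in tool mm [  3.6  -3.1 126.4] rotvec [0.    0.    0.005] shift after turn [  3.6  -3.1 126.4]
```

View pics/w5.png

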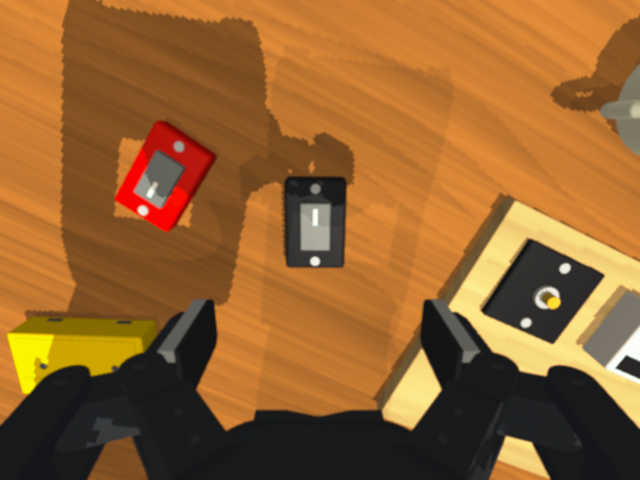

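The black switch is at (315,222), square between the fingers. The red decoy at (164,176) and the yellow one at (84,348) are clear of the fingers. The switch is at (0.585,0.342), with its top at 22 mm.

Emit:
jog_arm(
  series=[
    [[4.7,-2.8,10,0,0,0.005,85],[0,0,30,0,0,0,85],[0,0,30,0,0,0,85],[0,0,30,0,0,0,85],[0,0,18,0,0,0,85],[0,0,8,0,0,0,85],[0,0,1,0,0,0,85],[0,0,0,0,0,0,70],[0,0,0,0,0,0,30],[0,0,0,0,0,0,30]],
  ],
)

```text
time_s: 17.45
eef_pos: [0.5863, 0.3435, 0.0061]
eef_rot: [-0.0, 0.972, 0.235, 0.001]
wrist_force: [-9.1, -3.3, 8.8]
opening: 0.517
grasp_force: 61.4
```

Emit:
jog_arm(
  series=[
    [[0,0,0,0,0,0,30],[0,0,0,0,0,0,30],[0,0,0,0,0,0,30],[0,0,0,0,0,0,30],[0,0,0,0,0,0,30],[0,0,0,0,0,0,30],[0,0,0,0,0,0,30],[0,0,0,0,0,0,30],[0,0,0,0,0,0,30],[0,0,0,0,0,0,30]],
  ],
)

```text
time_s: 18.45
eef_pos: [0.5865, 0.3437, 0.0062]
eef_rot: [-0.0, 0.972, 0.235, 0.002]
wrist_force: [-0.3, -0.4, 6.6]
opening: 0.517
grasp_force: 62.9
```

```bash
python3 - <<'E'
from h import *
go(*pan(-.045,.12),.1,92.8)
E
```

```text
t 18.45 pos [0.5865 0.3437 0.0062] yaw -62.79 q6 1.45 open 0.517 F [-0.3 -0.4  6.6] gf 62.942283153533936
shift in tool mm [-147.4  140.3  -94.3] rotvec [-0.    -0.003  0.426] shift after turn [-76.6 188.8 -93.8]
```

Emit:
jog_arm(
  series=[
    [[0,0,-20,0,0,0,30],[0,0,-30,0,0,0.14,30],[0,0,-30,0,0,0.14,30],[0,0,-5,0,0,0.145,30],[-15,38,0,0,0,0,30],[-15,38,0,0,0,0,30],[-15,38,0,0,0,0,30],[-15,38,0,0,0,0,30],[-15,37,0,0,0,0,30],[0,0,0,0,0,0,30]],
  ],
)

```text
time_s: 19.45
eef_pos: [0.5177, 0.1469, 0.0889]
eef_rot: [0.001, 1.0, 0.023, -0.001]
wrist_force: [0.2, 0.4, -1.1]
opening: 0.522
grasp_force: 62.2
```

Emit:
jog_arm(
  series=[
    [[0,0,5,0,0,0,30],[0,0,5,0,0,0,30],[0,0,5,0,0,0,30],[0,0,0,0,0,0,30],[0,0,0,0,0,0,30],[0,0,0,0,0,0,30],[0,0,0,0,0,0,30],[0,0,0,0,0,0,30],[0,0,0,0,0,0,30],[0,0,0,0,0,0,30]],
  ],
)

```text
time_s: 20.45
eef_pos: [0.5196, 0.1505, 0.0742]
eef_rot: [-0.0, 1.0, 0.025, 0.0]
wrist_force: [-0.8, -0.0, -1.1]
opening: 0.519
grasp_force: 62.2
```

```bash
python3 - <<'E'
from h import *
c=snap("w6");go(*pan(-.0432,.12),.0222,92.8)
E
```

```text
t 20.5 pos [0.5196 0.1505 0.0742] yaw -87.15 q6 1.58 open 0.515 F [ 0.5 -0.2 -1.3] gf 62.154611349105835
shift in tool mm [ 1.4 -0.9 52. ] rotvec [ 0.    -0.     0.001] shift after turn [ 1.4 -0.9 52. ]
```

View pics/w6.png

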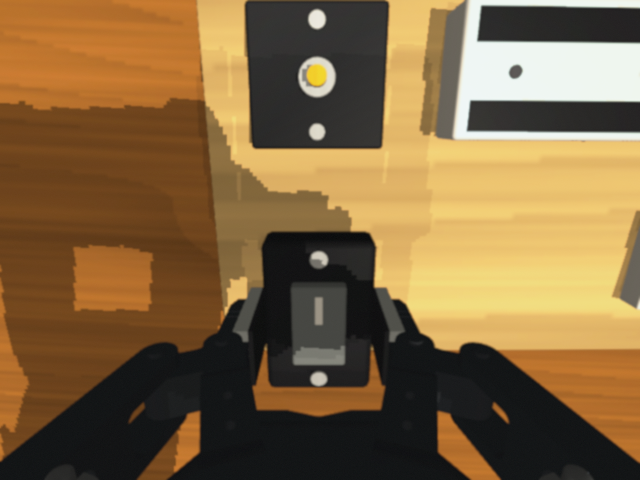

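The switch is held square, with its screws at (319,259) and (319,379). The socket's front edge is at (253..383,148), with its screws at (317,19) and (317,132).

```bash
python3 - <<'E'
from h import *
c=dict(np.load("pics/w6.npz"));Ri=R.from_euler("z",-TH)
def P(uv,z): return (Ri.apply(at_z(c,uv,z)-[.570,.0337,0])*1000).round(1)
print("socket edge",P([(253,147),(383,147)],.023),"screws",P([(317,19),(317,132)],.023))
print("switch screws",P([(319,259),(319,379)],.0865),"far edge",P([(265,236),(373,236)],.085))
print("box end",P([(463,5),(455,137)],.044))
E
```

```text
socket edge [[ 20.4 154.   23. ]
 [ 20.5  85.3  23. ]] screws [[ 80.4 120.2  23. ]
 [ 28.1 120.2  23. ]]
switch screws [[-18.4 119.1  86.5]
 [-74.7 119.   86.5]] far edge [[ -9.4 140.   85. ]
 [ -9.4  98.2  85. ]]
box end [[80.6 58.1 44. ]
 [26.4 55.5 44. ]]
```

Emit:
jog_arm(
  series=[
    [[1.7,-0.9,8,0,0,0,30],[0,0,15,0,0,0,30],[0,0,14,0,0,0,30],[0,0,9,0,0,0,30],[0,0,4,0,0,0,30],[0,0,1,0,0,0,30],[0,0,0.5,0,0,0,30],[0,0,0,0,0,0,30],[0,0,0,0,0,0,30],[0,0,0,0,0,0,30]],
  ],
)

```text
time_s: 21.5
eef_pos: [0.5214, 0.1515, 0.0228]
eef_rot: [-0.0, 1.0, 0.025, 0.0]
wrist_force: [-0.4, 0.0, -0.3]
opening: 0.519
grasp_force: 62.2
```

```bash
python3 - <<'E'
from h import *
go(*pan(-.0432,.1205),.0222,92.8)
E
```

```text
t 21.5 pos [0.5214 0.1515 0.0228] yaw -87.15 q6 1.59 open 0.519 F [-0.4  0.  -0.3] gf 62.1788227558136
shift in tool mm [-0.4 -0.4  0.6] rotvec [-0.    -0.001  0.001] shift after turn [-0.4 -0.4  0.6]
```

Emit:
jog_arm(
  series=[
    [[0,0,0.5,0,0,0,30],[0,0,0,0,0,0,30],[0,0,0,0,0,0,30],[0,0,0,0,0,0,50],[0,0,0,0,0,0,60],[0,0,0,0,0,0,65],[0,0,0,0,0,0,65],[0,0,-15,0,0,0,65],[0,0,-35,0,0,0,65],[0,0,-40,0,0,0,65]],
  ],
)

```text
time_s: 22.5
eef_pos: [0.5201, 0.1514, 0.1128]
eef_rot: [0.0, 1.0, 0.025, -0.001]
wrist_force: [-0.1, -0.2, -0.9]
opening: 0.762
grasp_force: 0.0
```

```bash
python3 - <<'E'
from h import *
go(.5747,-.3355,.12,-40)
E
```

```text
t 22.5 pos [0.5201 0.1514 0.1128] yaw -87.15 q6 1.59 open 0.762 F [-0.1 -0.2 -0.9] gf 0.0
shift in tool mm [ 30.3 489.   -7.2] rotvec [-0.001  0.003 -0.823] shift after turn [-337.9  354.8   -7.2]
```

Emit:
jog_arm(
  series=[
    [[3,45,-5,0,0,0,75],[3,49,0,0,0,0,75],[3,49,0,0,0,0,75],[3,49,0,0,0,0,75],[3,49,0,0,0,0,75],[3,49,0,0,0,0,75],[3,49,0,0,0,0,75],[3,49,0,0,0,0,75],[3,49,0,0,0,0,75],[3,49,0,0,0,0,75]],
  ],
)

```text
time_s: 23.5
eef_pos: [0.5754, -0.3346, 0.1185]
eef_rot: [0.0, 1.0, 0.025, 0.0]
wrist_force: [0.5, 0.2, 0.4]
opening: 0.879
grasp_force: 0.0
```

Emit:
jog_arm(
  series=[
    [[0,2,0,0,0,0,75],[0,0,0,0,0,0,75],[0,0,0,0,0,0,75],[0,0,0,0,0,0,75],[0,0,0,0,0,0,75],[0,0,0,0,0,0,75],[0,0,0,0,0,0,75],[0,0,0,0,0,0,75],[0,0,0,0,0,0,75],[0,0,0,0,0,0,75]],
  ],
)

```text
time_s: 24.5
eef_pos: [0.5754, -0.3344, 0.117]
eef_rot: [-0.0, 1.0, 0.025, -0.0]
wrist_force: [-0.3, -0.8, -0.1]
opening: 0.879
grasp_force: 0.0
```

```bash
python3 - <<'E'
from h import *
c=snap("w7");blobs(c);go(.5747,-.3352,.004,-87.2)
from bench import ctrl
t=ctrl.camera("top");np.savez("pics/top2.npz",**t);cv2.imwrite("pics/top2.png",cv2.resize(t["frame"][180:310,240:430],None,fx=4,fy=4,interpolation=2))
X=cloud(t);Q=R.from_euler("z",-TH).apply((X-[.570,.0337,0]).reshape(-1,3)).reshape(X.shape)
for n,x,y,a,b,z in(("box",.055,0,.045,.066,.04),("ant",-.046,-.12,.04,.058,.024),("sw",-.045,.12,.045,.035,.026)):
    m=(Q[...,2]>z)&(abs(Q[...,0]-x)<a)&(abs(Q[...,1]-y)<b);m=cv2.morphologyEx(m.astype(np.uint8),cv2.MORPH_OPEN,np.ones((3,3)))>0;print(n,rect(Q[m]))
E
```

```text
table z -0.0008
[ 32. 228.] 17513 z90 0.0355 all [ 576.5 -111.2  220.3   72.5    2.8] top [ 5.605e+02 -1.275e+02  1.116e+02  2.380e+01 -5.000e-01]
[320. 234.] 2714 z90 0.0178 all [ 575.5 -335.1   43.    42.9  -44.5] top [ 575.  -335.4   42.9   42.2    1.3]
t 24.55 pos [ 0.5754 -0.3344  0.117 ] yaw -87.15 q6 0.82 open 0.878 F [ 0.1 -0.   0.2] gf 0.0
shift in tool mm [ -0.8   0.7 113. ] rotvec [-0.     0.     0.001] shift after turn [ -0.8   0.7 113. ]
box [ 56.3  -0.3 109.3  60.7  89.2]
ant [ -43.6 -121.6   98.8   56.5   90. ]
sw [-44.1 118.2  69.5  46.3  -1.5]
```

View pics/top2.png

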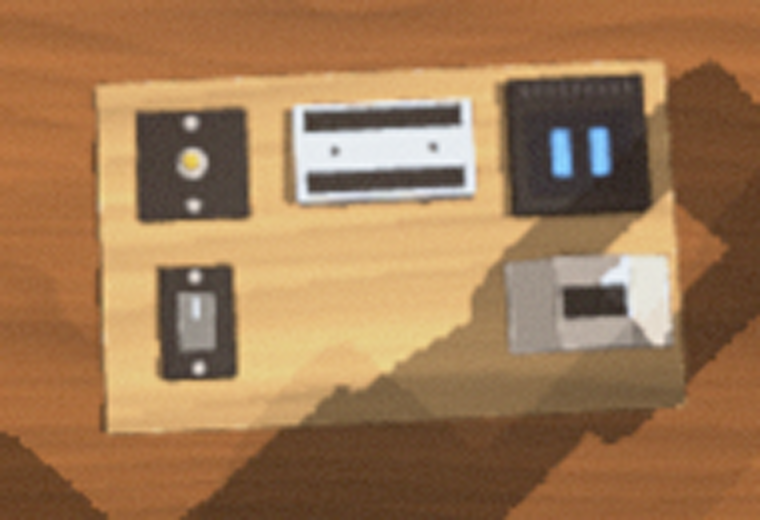

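The top crop shows the box at (385,150) between the socket and the thermostat, the antenna at (588,304) under the thermostat, and the switch at (197,322) under the socket. All three are within about 2 mm of their targets. The sensor is at (0.5753,-0.3352), with its top at 18 mm.

Emit:
jog_arm(
  series=[
    [[0,0.8,10,0,0,0,75],[0,0,30,0,0,0,75],[0,0,30,0,0,0,75],[0,0,25,0,0,0,75],[0,0,12,0,0,0,75],[0,0,6,0,0,0,75],[0,0,1,0,0,0,75],[0,0,0,0,0,0,30],[0,0,0,0,0,0,30],[0,0,0,0,0,0,30]],
  ],
)

```text
time_s: 25.6
eef_pos: [0.5767, -0.3361, 0.0052]
eef_rot: [0.001, 1.0, 0.025, 0.001]
wrist_force: [0.3, 0.5, 5.3]
opening: 0.476
grasp_force: 60.9
```

```bash
python3 - <<'E'
from h import *
go(*pan(.055,.001),.12,-87.2)
E
```

```text
t 25.6 pos [ 0.5767 -0.3361  0.0052] yaw -87.15 q6 0.82 open 0.476 F [0.3 0.5 5.3] gf 60.87286066962406
shift in tool mm [  67.  -370.4 -115.5] rotvec [ 0.002 -0.002  0.001] shift after turn [  66.4 -370.7 -114.8]
```

Emit:
jog_arm(
  series=[
    [[0,0,-10,0,0,0,30],[0,0,-30,0,0,0,30],[0,0,-35,0,0,0,30],[0,0,-35,0,0,0,30],[7,-38,-5,0,0,0,30],[8,-41,0,0,0,0,30],[8,-41,0,0,0,0,30],[8,-41,0,0,0,0,30],[8,-41,0,0,0,0,30],[0,0,0,0,0,0,30]],
  ],
)

```text
time_s: 26.6
eef_pos: [0.6047, -0.1262, 0.1189]
eef_rot: [-0.001, 1.0, 0.027, 0.0]
wrist_force: [-0.4, -1.2, -0.2]
opening: 0.475
grasp_force: 60.7
```

Emit:
jog_arm(
  series=[
    [[7,-40,0,0,0,0,30],[7,-42,0,0,0,0,30],[7,-43,0,0,0,0,30],[7,-43,0,0,0,0,30],[0,0,0,0,0,0,30],[0,0,0,0,0,0,30],[0,0,10,0,0,0,30],[0,0,10,0,0,0,30],[0,0,0,0,0,0,30],[0,0,0,0,0,0,30]],
  ],
)

```text
time_s: 27.6
eef_pos: [0.6234, 0.0367, 0.0971]
eef_rot: [-0.0, 1.0, 0.024, -0.001]
wrist_force: [-1.8, -0.1, 0.6]
opening: 0.476
grasp_force: 60.8
```

```bash
python3 - <<'E'
from h import *
c=snap("w8");go(*pan(.055,.001),.0495,-87.2)
E
```

```text
t 27.65 pos [0.6239 0.0369 0.0977] yaw -87.22 q6 1.39 open 0.474 F [-0.2  0.3 -0.9] gf 60.81041107652709
shift in tool mm [ 1.1 -0.5 48.2] rotvec [-0.     0.001 -0.   ] shift after turn [ 1.1 -0.5 48.2]
```

View pics/w8.png

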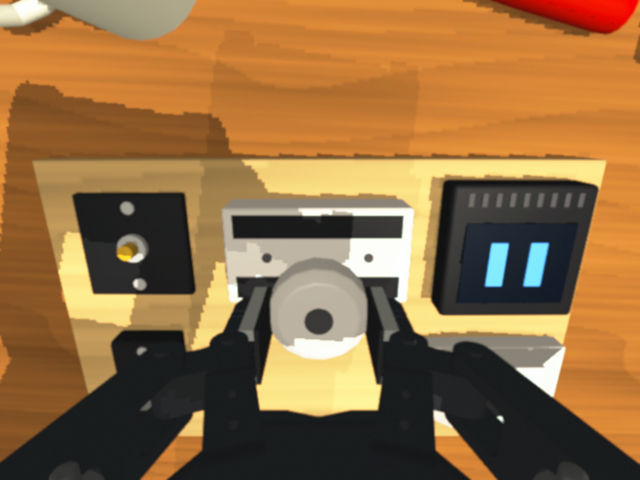

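The sensor is held level, with its dot at (319,321). The box below has its far edge at (224..413,209) and its holes at (267,258) and (368,258).

```bash
python3 - <<'E'
from h import *
c=dict(np.load("pics/w8.npz"));Ri=R.from_euler("z",-TH)
Q=Ri.apply((cloud(c)-[.570,.0337,0]).reshape(-1,3)).reshape(480,640,3)
def P(uv,z): return (Ri.apply(at_z(c,uv,z)-[.570,.0337,0])*1000).round(1)
print("dot",P([(319,321)],.1102),"holes",P([(267,258),(368,258)],.044),"far edge",P([(224,209),(413,209)],.044))
m=(abs(Q[...,2]-.044)<.003)&(abs(Q[...,0]-.055)<.04)&(abs(Q[...,1])<.065)
print("box",rect(Q[m]))
m=np.zeros((480,640),bool);m[265:358,285:353]=1;m&=Q[...,2]>.085
p=Q[m]*1000;print("sensor",np.percentile(p,[1,50,99],axis=0).round(1)); t=p[p[:,2]>np.percentile(p[:,2],90)-2.5];A=np.c_[t[:,:2],np.ones(len(t))];print("tilt",np.linalg.lstsq(A,t[:,2],rcond=None)[0].round(3))
E
```

```text
dot [[ 52.8   0.3 110.2]] holes [[ 55.   30.8  44. ]
 [ 55.  -28.5  44. ]] far edge [[ 84.5  53.8  44. ]
 [ 84.5 -52.6  44. ]]
box [ 55.6   1.2 110.   59.8 -89.9]
sensor [[ 34.  -13.3  95.7]
 [ 57.4   0.4 108.8]
 [ 73.7  14.3 110.6]]
tilt [3.9200e-01 1.0000e-03 8.8441e+01]
```

```bash
python3 - <<'E'
from h import *
c=dict(np.load("pics/w8.npz"))
X=cloud(c)
for u in (300,319,338): print(u,[(v,(X[v,u,0]*1000).round(),(X[v,u,2]*1000).round(1)) for v in range(255,372,7)])
cv2.imwrite("pics/c8.png",cv2.resize(c["frame"][230:390,220:420],None,fx=4,fy=4,interpolation=2)[:600])
E
```

```text
300 [(255, np.float64(626.0), np.float64(43.4)), (262, np.float64(642.0), np.float64(93.1)), (269, np.float64(642.0), np.float64(100.9)), (276, np.float64(640.0), np.float64(105.4)), (283, np.float64(638.0), np.float64(107.0)), (290, np.float64(635.0), np.float64(108.0)), (297, np.float64(633.0), np.float64(108.9)), (304, np.float64(629.0), np.float64(108.7)), (311, np.float64(626.0), np.float64(109.3)), (318, np.float64(623.0), np.float64(109.1)), (325, np.float64(619.0), np.float64(107.7)), (332, np.float64(617.0), np.float64(109.3)), (339, np.float64(613.0), np.float64(109.6)), (346, np.float64(610.0), np.float64(110.3)), (353, np.float64(605.0), np.float64(107.4)), (360, np.float64(532.0), np.float64(15.7)), (367, np.float64(525.0), np.float64(14.6))]
319 [(255, np.float64(626.0), np.float64(43.0)), (262, np.float64(643.0), np.float64(96.8)), (269, np.float64(644.0), np.float64(105.1)), (276, np.float64(641.0), np.float64(107.2)), (283, np.float64(639.0), np.float64(108.5)), (290, np.float64(636.0), np.float64(108.6)), (297, np.float64(633.0), np.float64(108.5)), (304, np.float64
[... 497 characters left out ...]
(642.0), np.float64(93.4)), (269, np.float64(642.0), np.float64(100.3)), (276, np.float64(641.0), np.float64(105.7)), (283, np.float64(639.0), np.float64(107.5)), (290, np.float64(637.0), np.float64(109.6)), (297, np.float64(700.0), np.float64(238.8)), (304, np.float64(630.0), np.float64(108.5)), (311, np.float64(627.0), np.float64(109.5)), (318, np.float64(624.0), np.float64(109.3)), (325, np.float64(620.0), np.float64(108.7)), (332, np.float64(617.0), np.float64(109.5)), (339, np.float64(614.0), np.float64(108.9)), (346, np.float64(610.0), np.float64(109.2)), (353, np.float64(606.0), np.float64(108.5)), (360, np.float64(533.0), np.float64(14.8)), (367, np.float64(527.0), np.float64(14.7))]
```

View pics/c8.png

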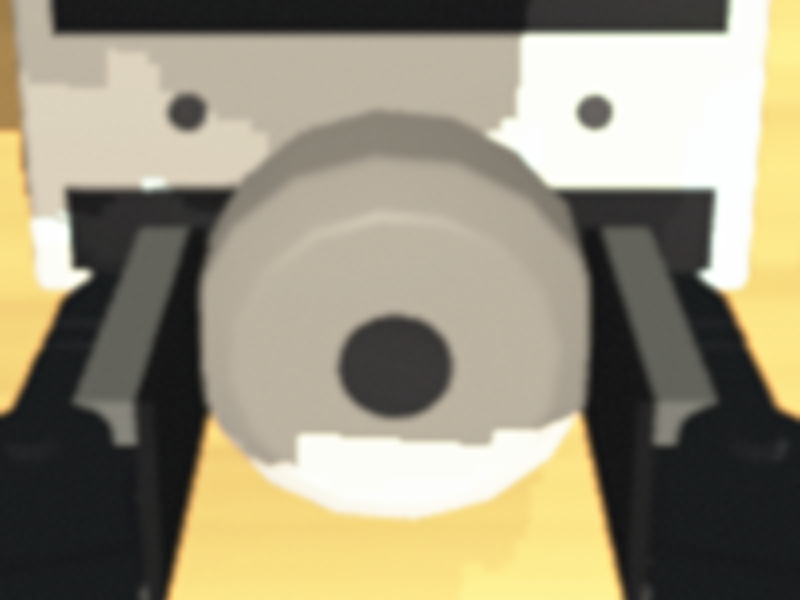

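The crop shows the sensor level: its top is flat at 109 mm along the column, and its dot is at crop (395,365). It needs about +1.7 mm in x and +0.8 mm in y.

Emit:
jog_arm(
  series=[
    [[1.7,-0.8,8,0,0,0,30],[0,0,14,0,0,0,30],[0,0,13,0,0,0,30],[0,0,7,0,0,0,30],[0,0,3,0,0,0,30],[0,0,1,0,0,0,30],[0,0,0.8,0,0,0,30],[0,0,0,0,0,0,30],[0,0,0,0,0,0,30],[0,0,0,0,0,0,30]],
  ],
)

```text
time_s: 28.65
eef_pos: [0.6259, 0.0385, 0.0517]
eef_rot: [0.0, 1.0, 0.025, 0.0]
wrist_force: [0.5, -0.5, -1.3]
opening: 0.474
grasp_force: 60.8
```

```bash
python3 - <<'E'
from h import *
go(*pan(.055,.001),.0492,-87.2)
E
```

```text
t 28.65 pos [0.6259 0.0385 0.0517] yaw -87.15 q6 1.39 open 0.474 F [ 0.5 -0.5 -1.3] gf 60.80962122883648
shift in tool mm [-1.1  1.1  2.5] rotvec [ 0.    -0.001  0.001] shift after turn [-1.1  1.1  2.5]
```

Emit:
jog_arm(
  series=[
    [[0,0,1,0,0,0,30],[0,0,0.8,0,0,0,30],[0,0,0.3,0,0,0,30],[0,0,0,0,0,0,30],[0,0,0,0,0,0,30],[0,0,0,0,0,0,30],[0,0,0,0,0,0,30],[0,0,0,0,0,0,30],[0,0,0,0,0,0,30],[0,0,0,0,0,0,30]],
  ],
)

```text
time_s: 29.65
eef_pos: [0.6256, 0.0386, 0.0492]
eef_rot: [0.0, 1.0, 0.025, -0.0]
wrist_force: [-1.5, 0.1, 1.6]
opening: 0.473
grasp_force: 61.0
```

Contact is light. Next I release, lift and retreat.

Emit:
jog_arm(
  series=[
    [[0,0,0,0,0,0,46],[0,0,0,0,0,0,52],[0,0,0,0,0,0,60],[0,0,0,0,0,0,60],[0,0,-10,0,0,0,60],[0,0,-30,0,0,0,60],[0,0,-40,0,0,0,60],[0,0,-40,0,0,0,60],[-40,0,-10,0,0,0,60],[-40,0,0,0,0,0,60]],
  ],
)

```text
time_s: 30.65
eef_pos: [0.5473, 0.0342, 0.1831]
eef_rot: [0.001, 1.0, 0.025, 0.003]
wrist_force: [0.5, -0.1, 0.2]
opening: 0.701
grasp_force: 0.0
```

Emit:
jog_arm(
  series=[
    [[-40,0,0,0,0,0,60],[-40,0,0,0,0,0,60],[-40,0,0,0,0,0,60],[0,0,0,0,0,0,60],[0,0,0,0,0,0,60],[0,0,0,0,0,0,60],[0,0,0,0,0,0,60],[0,0,0,0,0,0,60],[0,0,0,0,0,0,60],[0,0,0,0,0,0,60]],
  ],
)

```text
time_s: 31.65
eef_pos: [0.4261, 0.0286, 0.179]
eef_rot: [-0.0, 1.0, 0.025, -0.0]
wrist_force: [-0.6, 0.5, -0.2]
opening: 0.7
grasp_force: 0.0
```

```bash
python3 - <<'E'
from h import *
c=snap("w9");Q=R.from_euler("z",-TH).apply((cloud(c)-[.570,.0337,0]).reshape(-1,3)).reshape(480,640,3)
for n,x,y,a,b,z,zz in(("sensor",.055,0,.045,.05,.052,.08),("box",.055,0,.045,.066,.039,.08),("thermo",.055,-.12,.055,.05,.034,.05),("ant",-.046,-.12,.04,.058,.024,.06),("sw",-.045,.12,.045,.035,.026,.06),("socket",.055,.12,.045,.045,.0195,.05)):
    m=(Q[...,2]>z)&(Q[...,2]<zz)&(abs(Q[...,0]-x)<a)&(abs(Q[...,1]-y)<b);m=cv2.morphologyEx(m.astype(np.uint8),cv2.MORPH_OPEN,np.ones((3,3)))>0;print(n,rect(Q[m]) if m.any() else None,np.percentile(Q[m][:,2],90).round(4) if m.any() else 0)
E
```

```text
sensor None 0
box None 0
thermo [  13.7 -119.4   85.4    5.9  -89.5] 0.0378
ant [ -44.7 -120.4  101.5   56.    89.7] 0.0518
sw [-4.510e+01  1.203e+02  7.000e+01  4.670e+01 -1.000e-01] 0.0386
socket [ 19.9 119.9  68.4   2.   90. ] 0.0225
```

View pics/w9.png

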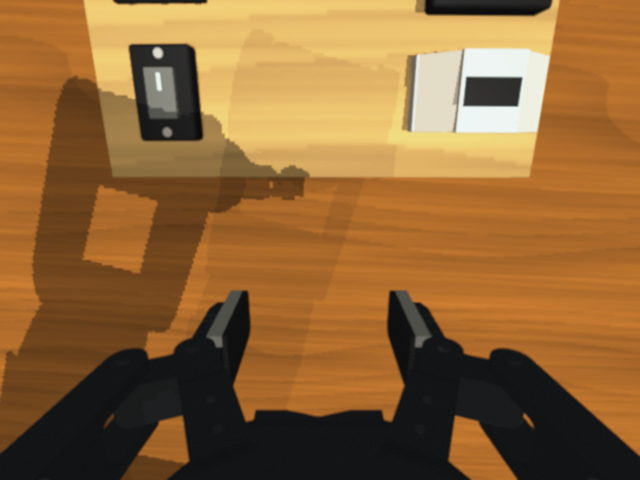

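The wrist view shows the switch at (165,92) and the antenna at (477,90), both square and within about 1 mm. The sensor is out of view, so I'll check it from the fixed cameras.

```bash
python3 - <<'E'
from h import *
from bench import ctrl
im=[]
for n in("top","side"):
    c=ctrl.camera(n);f=c["frame"];im.append(cv2.resize(f[180:310,240:430] if n=="top" else f[190:335,240:400],(400,300),interpolation=2))
    Q=R.from_euler("z",-TH).apply((cloud(c)-[.570,.0337,0]).reshape(-1,3)).reshape(480,640,3)
    for k,z,zz in(("sensor",.053,.08),("box",.04,.08)):
        m=(Q[...,2]>z)&(Q[...,2]<zz)&(abs(Q[...,0]-.055)<.045)&(abs(Q[...,1])<.064);m=cv2.morphologyEx(m.astype(np.uint8),cv2.MORPH_OPEN,np.ones((3,3)))>0;print(n,k,rect(Q[m]),np.percentile(Q[m][:,2],90).round(4))
cv2.imwrite("pics/fin.png",np.hstack(im))
E
```

```text
top sensor [55.   1.3 41.2 40.7 87.4] 0.0644
top box [ 55.9  -0.4 109.5  60.2  89.7] 0.0617
side sensor [55.   0.4 42.4 41.1 -7.7] 0.0651
side box [ 55.    0.  112.9  60.7 -89.9] 0.0629
```

View pics/fin.png

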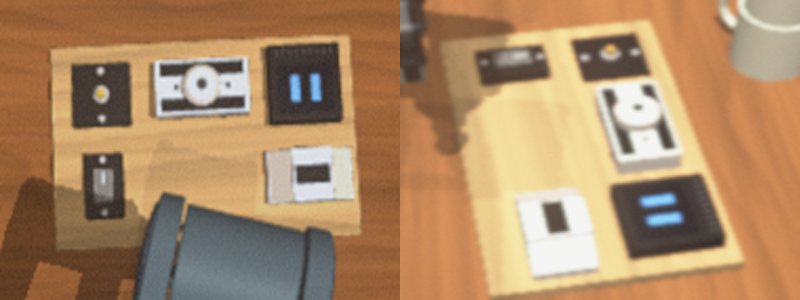

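The sensor sits centred on the box, at (201,85) in the left crop and (637,112) in the right one. It is within about 1 mm, and its top at about 64 mm is close to the expected 62 mm. Everything is in place and the arm is clear.

```bash
python3 -c "
from bench import ctrl
print(ctrl.hand_in())"
```

```text
the job is handed in; nothing more can be done
None
```

The job is handed in after about 32 s of robot time: control box, antenna and switch measured within about 2 mm of their targets on the panel, the sensor within about 2 mm of the middle of the box's top, and mug, screwdriver, screw tray and look-alikes not touched.

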